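# Find the full tin in the pull-out tray by hefting

## Robot

A 6-joint arm with a two-finger parallel gripper is mounted at the origin on the work surface. World frame = base frame: x ahead of the robot, y to its left, z up, the work surface at z = 0. Lengths are in m, angles in rad, forces in N, time in s.
With the tool pointing down it reaches from about 0.3 to 0.875 m from the base axis. Payload 6.4 kg.
Tool frame: the origin (TCP) lies on the centre line of the jaws, within the pads' length; the fingertips stand ctrl.tip_extent ahead of it and the grasp point (between the pads) lies 5 mm behind it (ctrl.tip_extent is the distance from the TCP to the fingertips, in m); z points along the fingers, y is the direction in which the jaws open and shut (so a half turn about z gives the same grasp; the last joint's range is limited). The gripper opens to 85 mm and grips with 20 to 120 N. Pads are 22 mm wide; open, the fingers measure 114 mm over their backs; the gripper's body (76 mm by 85 mm) begins 54 mm behind the grasp point. The pads swing forward as they close: fully open they stand 13 mm farther back than shut.
Start: joints at [1.051, 0.181, 1.607, -0, 1.354, -0.206], TCP at [0.177, 0.547, 0.245] pointing down, gripper open.
Joint ranges: [-2.99, 2.99], [-0.89, 2.07], [0.3, 2.58], [-1.14, 4.28], [0, 2.63], [-3.12, 3.12]. Speed limits (rad/s): [2.57, 2.57, 3.01, 3.14, 3.14, 3.14].

## Interface

Orientations are given as a unit quaternion [x, y, z, w].
In Python, from station import ctrl gives the robot as it stands.
- The arm moves only by the tool drive_tool, never from a script. Its argument "targets" is a list of rows, each a list of 4 numbers: the shift along the tool's x, y, z in m, then the turn about the tool's z in rad. In form: [[x, y, z, spin], ...]. A call has 1 to 5 rows; each row is the pose to reach, as a shift and turn from the pose commanded when the call began, along the tool's axes at that moment; what a row does not reach only later rows make up. A row lasts 1/8 s, in which the tool goes at most 62.5 mm and 10.7 degrees, less where a joint would pass 70% of its speed; a pose out of reach is approached as far as the arm can. A call with a gripper value outside its range is refused whole. "gripper" is the finger opening in m, from 0 to 0.0854, set as the call begins (left out, the last holds). The fingers move at their own pace and stop on an object; "grip_force" is the grip in N (left out, the last holds). Time passes only in rows, so rows that repeat a pose let the fingers close. It gives the time, the measured TCP pose, the force and the opening at its end, in the units of the state.
- ctrl.state(): the state, without advancing time (a new reading comes with each control period).
- ctrl.read_camera(name): name is "scene" or "top"; returns the picture (400x640x3 uint8, red, green, blue); there is no depth.
- ctrl.camera_params(name): a dict with "K" (3x3 intrinsics, pixels), "world_from_camera" (4x4, takes a point from camera to world coordinates). Camera axes: x right, y down, z forward; pixel columns grow to the right and rows downward; lengths in m; the calibration is good to about 2 mm. A picture is of the moment at which its call begins. camera_params takes no time and is no camera call.
- ctrl.close_job(): hands the job in, once; it reports no verdict.
Trained networks look in the newest picture that a camera, given by its name, has taken for a name from the list of things; names that differ only in an ending like _2 or _b are one class to them, and where a whole thing is asked for, a point or a joint stands for the part that bears it (a point fixed in the world has none). Each returns a list of dicts, best first, with "conf" (0 to 1); they miss things now and then, are a little off and sometimes report something else, mostly with a low value. They report only what shows in the picture. A call takes as long as a camera call.
- ctrl.trace(camera, target): "pixels" (400x640 bool, what is visible of it) and "point" ([column, row] in pixels, amid what is visible of it).
The state is a dict: "time_s": time; "joints": joint angles; "qvel": joint speeds; "effort": joint torques, N m; "tcp_pos": TCP position; "eef_rot": TCP orientation; "contact_force": force on the tool from outside, world axes, zero at the start; "wrist_torque": the same for the moment, N m; "finger_gap": opening from 0.0 (shut) to 1.0 (fully open).
Only numpy, scipy, OpenCV 4.12 (cv2) and the standard library are available. Lean on these libraries where they do the work, as an engineer would, in place of code of your own. Each camera call takes 0.05 s, during which the arm holds its last target. There are 200 camera calls.

## Task

Pull the tray under the little counter unit out by its bar handle until it stops, and leave it open. In it stand three identical closed tins: working from the robot's left to its right, lift each one clear, straight up, for a moment to feel its weight and set it back upright in its own bay before taking the next, to find which is the heaviest (the full one). Then hold the heaviest up, upright and still, a good hand's breadth (10 cm) above the tray floor, and finish while still holding it, with the other two standing in their bays and everything else on the table left in its place.

Things in the scene. Friction and masses are not known exactly. Their poses are not given: they have to be found in the camera images.
- unit_front (a point): low white counter unit with a wooden top, 240 mm deep (x), 400 mm wide (y), 120 mm tall, fixed to the table. The point: middle of the bottom edge of its open front face, on the table; x points away from the robot into the unit, y left. The face is covered by the tray's red front panel (12 mm thick, top edge 104 mm above the table).
- tray (a joint): how far the tray is pulled out of the unit towards the robot (along the unit's -x), in m: 0 = shut, 0.165 = at its stop. Starts shut or up to 15 mm ajar. It slides freely against about 2 N of friction and stays where it is left.
- tray_handle (a point): middle of the steel bar handle of the tray: bar 12 mm thick and 140 mm long along y, 85 mm above the table, its axis 50 mm out from the red front panel (44 mm free behind it). It moves with the tray. It can be pinched from above, fingers closing along x.
- tray_mid (a point): point on the tray's inner floor, mid-width, 50 mm behind the red front panel's inner side, 16 mm above the table; axes as the unit's; moves with the tray. Inner size 215 (x) by 356 mm (y). Above the floor the side and rear walls rise 26 mm, the front panel 88 mm, dividers at y = +60 and -60 mm (4 mm thick) 18 mm: three bays. Tray at its stop: tin centres are 73 mm or more in front of the unit's face.
- tin_a_mid (a point): one of three identical closed tins (green, paper band, brass lid): upright cylinder, diameter 60 mm, height 80 mm; the point is its centre, z up. One stands in each bay of the tray, in random order, hidden under the unit's top until the tray is pulled. One of the three is full (0.37 to 0.44 kg), the other two nearly empty (0.10 to 0.21 kg each).
- tin_b_mid (a point): one of three identical closed tins (green, paper band, brass lid): upright cylinder, diameter 60 mm, height 80 mm; the point is its centre, z up. One stands in each bay of the tray, in random order, hidden under the unit's top until the tray is pulled. One of the three is full (0.37 to 0.44 kg), the other two nearly empty (0.10 to 0.21 kg each).
- tin_c_mid (a point): one of three identical closed tins (green, paper band, brass lid): upright cylinder, diameter 60 mm, height 80 mm; the point is its centre, z up. One stands in each bay of the tray, in random order, hidden under the unit's top until the tray is pulled. One of the three is full (0.37 to 0.44 kg), the other two nearly empty (0.10 to 0.21 kg each).
- meal_left: black plastic meal tray with food, 150 x 200 x 40 mm, origin under its centre; bystander, to the left
- meal_right: black plastic meal tray with food, 150 x 200 x 40 mm, origin under its centre; bystander, to the right
- sauce_bottle: yellow sauce bottle, 54 mm in diameter, 150 mm tall, origin under its centre; bystander
- mug: white mug, 80 mm in diameter, 90 mm tall, origin under its centre; bystander
- dip_bowl: blue dip bowl, 90 mm in diameter, 35 mm tall, on top of the unit, origin under its centre; bystander
- herb_jar: small amber jar with a steel cap, 48 mm in diameter, 60 mm tall, on top of the unit, origin under its centre; bystander
- spatula: spatula lying on the table, 240 mm long along its x, origin under its middle; bystander

How it is judged:
On the way, in this order (a step that is already met when the one before it is completed fails the run):
1. the tray is pulled out to its stop, the tins standing in it (value of joint tray above 0.157 m and z of each of tin_a_mid, tin_b_mid, tin_c_mid in the frame of tray_mid below 0.05 m), for 0.2 s.
2. the tin of the left bay is lifted clear above its bay, the others standing in theirs (((y of tin_a_mid in the frame of tray_mid above 0.06 m and z of tin_a_mid in the frame of tray_mid above 0.06 m and y of tin_b_mid in the frame of tray_mid between -0.06 and 0.06 m and z of each of tin_b_mid, tin_c_mid in the frame of tray_mid below 0.05 m and y of tin_c_mid in the frame of tray_mid below -0.06 m and contact force between tin_a and the fingers above 0.3 N) or (y of tin_a_mid in the frame of tray_mid above 0.06 m and z of tin_a_mid in the frame of tray_mid above 0.06 m and y of tin_c_mid in the frame of tray_mid between -0.06 and 0.06 m and z of each of tin_c_mid, tin_b_mid in the frame of tray_mid below 0.05 m and y of tin_b_mid in the frame of tray_mid below -0.06 m and contact force between tin_a and the fingers above 0.3 N) or (y of tin_b_mid in the frame of tray_mid above 0.06 m and z of tin_b_mid in the frame of tray_mid above 0.06 m and y of tin_a_mid in the frame of tray_mid between -0.06 and 0.06 m and z of each of tin_a_mid, tin_c_mid in the frame of tray_mid below 0.05 m and y of tin_c_mid in the frame of tray_mid below -0.06 m and contact force between tin_b and the fingers above 0.3 N) or (y of tin_b_mid in the frame of tray_mid above 0.06 m and z of tin_b_mid in the frame of tray_mid above 0.06 m and y of tin_c_mid in the frame of tray_mid between -0.06 and 0.06 m and z of each of tin_c_mid, tin_a_mid in the frame of tray_mid below 0.05 m and y of tin_a_mid in the frame of tray_mid below -0.06 m and contact force between tin_b and the fingers above 0.3 N) or (y of tin_c_mid in the frame of tray_mid above 0.06 m and z of tin_c_mid in the frame of tray_mid above 0.06 m and y of tin_a_mid in the frame of tray_mid between -0.06 and 0.06 m and z of each of tin_a_mid, tin_b_mid in the frame of tray_mid below 0.05 m and y of tin_b_mid in the frame of tray_mid below -0.06 m and contact force between tin_c and the fingers above 0.3 N) or (y of tin_c_mid in the frame of tray_mid above 0.06 m and z of tin_c_mid in the frame of tray_mid above 0.06 m and y of tin_b_mid in the frame of tray_mid between -0.06 and 0.06 m and z of each of tin_b_mid, tin_a_mid in the frame of tray_mid below 0.05 m and y of tin_a_mid in the frame of tray_mid below -0.06 m and contact force between tin_c and the fingers above 0.3 N))), for 0.2 s.
3. the left tin is back in its bay and the tin of the middle bay is lifted clear above it (((y of tin_a_mid in the frame of tray_mid above 0.06 m and z of each of tin_a_mid, tin_c_mid in the frame of tray_mid below 0.05 m and y of tin_b_mid in the frame of tray_mid between -0.06 and 0.06 m and z of tin_b_mid in the frame of tray_mid above 0.06 m and y of tin_c_mid in the frame of tray_mid below -0.06 m and contact force between tin_b and the fingers above 0.3 N) or (y of tin_a_mid in the frame of tray_mid above 0.06 m and z of each of tin_a_mid, tin_b_mid in the frame of tray_mid below 0.05 m and y of tin_c_mid in the frame of tray_mid between -0.06 and 0.06 m and z of tin_c_mid in the frame of tray_mid above 0.06 m and y of tin_b_mid in the frame of tray_mid below -0.06 m and contact force between tin_c and the fingers above 0.3 N) or (y of tin_b_mid in the frame of tray_mid above 0.06 m and z of each of tin_b_mid, tin_c_mid in the frame of tray_mid below 0.05 m and y of tin_a_mid in the frame of tray_mid between -0.06 and 0.06 m and z of tin_a_mid in the frame of tray_mid above 0.06 m and y of tin_c_mid in the frame of tray_mid below -0.06 m and contact force between tin_a and the fingers above 0.3 N) or (y of tin_b_mid in the frame of tray_mid above 0.06 m and z of each of tin_b_mid, tin_a_mid in the frame of tray_mid below 0.05 m and y of tin_c_mid in the frame of tray_mid between -0.06 and 0.06 m and z of tin_c_mid in the frame of tray_mid above 0.06 m and y of tin_a_mid in the frame of tray_mid below -0.06 m and contact force between tin_c and the fingers above 0.3 N) or (y of tin_c_mid in the frame of tray_mid above 0.06 m and z of each of tin_c_mid, tin_b_mid in the frame of tray_mid below 0.05 m and y of tin_a_mid in the frame of tray_mid between -0.06 and 0.06 m and z of tin_a_mid in the frame of tray_mid above 0.06 m and y of tin_b_mid in the frame of tray_mid below -0.06 m and contact force between tin_a and the fingers above 0.3 N) or (y of tin_c_mid in the frame of tray_mid above 0.06 m and z of each of tin_c_mid, tin_a_mid in the frame of tray_mid below 0.05 m and y of tin_b_mid in the frame of tray_mid between -0.06 and 0.06 m and z of tin_b_mid in the frame of tray_mid above 0.06 m and y of tin_a_mid in the frame of tray_mid below -0.06 m and contact force between tin_b and the fingers above 0.3 N))), for 0.2 s.
4. the first two are back in their bays and the tin of the right bay is lifted clear above it (((y of tin_a_mid in the frame of tray_mid above 0.06 m and z of each of tin_a_mid, tin_b_mid in the frame of tray_mid below 0.05 m and y of tin_b_mid in the frame of tray_mid between -0.06 and 0.06 m and y of tin_c_mid in the frame of tray_mid below -0.06 m and z of tin_c_mid in the frame of tray_mid above 0.06 m and contact force between tin_c and the fingers above 0.3 N) or (y of tin_a_mid in the frame of tray_mid above 0.06 m and z of each of tin_a_mid, tin_c_mid in the frame of tray_mid below 0.05 m and y of tin_c_mid in the frame of tray_mid between -0.06 and 0.06 m and y of tin_b_mid in the frame of tray_mid below -0.06 m and z of tin_b_mid in the frame of tray_mid above 0.06 m and contact force between tin_b and the fingers above 0.3 N) or (y of tin_b_mid in the frame of tray_mid above 0.06 m and z of each of tin_b_mid, tin_a_mid in the frame of tray_mid below 0.05 m and y of tin_a_mid in the frame of tray_mid between -0.06 and 0.06 m and y of tin_c_mid in the frame of tray_mid below -0.06 m and z of tin_c_mid in the frame of tray_mid above 0.06 m and contact force between tin_c and the fingers above 0.3 N) or (y of tin_b_mid in the frame of tray_mid above 0.06 m and z of each of tin_b_mid, tin_c_mid in the frame of tray_mid below 0.05 m and y of tin_c_mid in the frame of tray_mid between -0.06 and 0.06 m and y of tin_a_mid in the frame of tray_mid below -0.06 m and z of tin_a_mid in the frame of tray_mid above 0.06 m and contact force between tin_a and the fingers above 0.3 N) or (y of tin_c_mid in the frame of tray_mid above 0.06 m and z of each of tin_c_mid, tin_a_mid in the frame of tray_mid below 0.05 m and y of tin_a_mid in the frame of tray_mid between -0.06 and 0.06 m and y of tin_b_mid in the frame of tray_mid below -0.06 m and z of tin_b_mid in the frame of tray_mid above 0.06 m and contact force between tin_b and the fingers above 0.3 N) or (y of tin_c_mid in the frame of tray_mid above 0.06 m and z of each of tin_c_mid, tin_b_mid in the frame of tray_mid below 0.05 m and y of tin_b_mid in the frame of tray_mid between -0.06 and 0.06 m and y of tin_a_mid in the frame of tray_mid below -0.06 m and z of tin_a_mid in the frame of tray_mid above 0.06 m and contact force between tin_a and the fingers above 0.3 N))), for 0.2 s.
At the end, for the whole second after the job is handed in: The heaviest tin is held in the fingers, upright within 20 degrees, still, its underside 70 mm or more above the tray floor, touching no tray, unit or tin; the other two stand upright, released, in different bays (each pressing on the tray with under 2.9 N); the tray is still out 145 mm or more (value of joint tray above 0.145 m and ((z of tin_a_mid in the frame of tray_mid above 0.11 m and angle between tin_a_mid's own z axis and vertical below 0.35 rad and linear speed of tin_a below 0.03 m/s and contact force between tin_a and the fingers above 0.5 N and contact force between tin_a and unit below 0.05 N and contact force between tin_a and tin_b below 0.05 N and contact force between tin_a and tin_c below 0.05 N and (z of tin_b_mid in the frame of tray_mid below 0.05 m and x of tin_b_mid in the frame of tray_mid between -0.05 and 0.17 m and y of tin_b_mid in the frame of tray_mid between -0.19 and 0.19 m and angle between tin_b_mid's own z axis and vertical below 0.2 rad and linear speed of tin_b below 0.03 m/s and contact force between tin_b and the fingers below 0.1 N and contact force between tin_b and unit between 0.3 and 2.9 N) and (z of tin_c_mid in the frame of tray_mid below 0.05 m and x of tin_c_mid in the frame of tray_mid between -0.05 and 0.17 m and y of tin_c_mid in the frame of tray_mid between -0.19 and 0.19 m and angle between tin_c_mid's own z axis and vertical below 0.2 rad and linear speed of tin_c below 0.03 m/s and contact force between tin_c and the fingers below 0.1 N and contact force between tin_c and unit between 0.3 and 2.9 N) and ((y of tin_b_mid in the frame of tray_mid above 0.06 m and y of tin_c_mid in the frame of tray_mid between -0.06 and 0.06 m) or (y of tin_b_mid in the frame of tray_mid above 0.06 m and y of tin_c_mid in the frame of tray_mid below -0.06 m) or (y of tin_b_mid in the frame of tray_mid between -0.06 and 0.06 m and y of tin_c_mid in the frame of tray_mid above 0.06 m) or (y of tin_b_mid in the frame of tray_mid between -0.06 and 0.06 m and y of tin_c_mid in the frame of tray_mid below -0.06 m) or (y of tin_b_mid in the frame of tray_mid below -0.06 m and y of tin_c_mid in the frame of tray_mid above 0.06 m) or (y of tin_b_mid in the frame of tray_mid below -0.06 m and y of tin_c_mid in the frame of tray_mid between -0.06 and 0.06 m))) or (z of tin_b_mid in the frame of tray_mid above 0.11 m and angle between tin_b_mid's own z axis and vertical below 0.35 rad and linear speed of tin_b below 0.03 m/s and contact force between tin_b and the fingers above 0.5 N and contact force between tin_b and unit below 0.05 N and contact force between tin_b and tin_a below 0.05 N and contact force between tin_b and tin_c below 0.05 N and (z of tin_a_mid in the frame of tray_mid below 0.05 m and x of tin_a_mid in the frame of tray_mid between -0.05 and 0.17 m and y of tin_a_mid in the frame of tray_mid between -0.19 and 0.19 m and angle between tin_a_mid's own z axis and vertical below 0.2 rad and linear speed of tin_a below 0.03 m/s and contact force between tin_a and the fingers below 0.1 N and contact force between tin_a and unit between 0.3 and 2.9 N) and (z of tin_c_mid in the frame of tray_mid below 0.05 m and x of tin_c_mid in the frame of tray_mid between -0.05 and 0.17 m and y of tin_c_mid in the frame of tray_mid between -0.19 and 0.19 m and angle between tin_c_mid's own z axis and vertical below 0.2 rad and linear speed of tin_c below 0.03 m/s and contact force between tin_c and the fingers below 0.1 N and contact force between tin_c and unit between 0.3 and 2.9 N) and ((y of tin_a_mid in the frame of tray_mid above 0.06 m and y of tin_c_mid in the frame of tray_mid between -0.06 and 0.06 m) or (y of tin_a_mid in the frame of tray_mid above 0.06 m and y of tin_c_mid in the frame of tray_mid below -0.06 m) or (y of tin_a_mid in the frame of tray_mid between -0.06 and 0.06 m and y of tin_c_mid in the frame of tray_mid above 0.06 m) or (y of tin_a_mid in the frame of tray_mid between -0.06 and 0.06 m and y of tin_c_mid in the frame of tray_mid below -0.06 m) or (y of tin_a_mid in the frame of tray_mid below -0.06 m and y of tin_c_mid in the frame of tray_mid above 0.06 m) or (y of tin_a_mid in the frame of tray_mid below -0.06 m and y of tin_c_mid in the frame of tray_mid between -0.06 and 0.06 m))) or (z of tin_c_mid in the frame of tray_mid above 0.11 m and angle between tin_c_mid's own z axis and vertical below 0.35 rad and linear speed of tin_c below 0.03 m/s and contact force between tin_c and the fingers above 0.5 N and contact force between tin_c and unit below 0.05 N and contact force between tin_c and tin_a below 0.05 N and contact force between tin_c and tin_b below 0.05 N and (z of tin_a_mid in the frame of tray_mid below 0.05 m and x of tin_a_mid in the frame of tray_mid between -0.05 and 0.17 m and y of tin_a_mid in the frame of tray_mid between -0.19 and 0.19 m and angle between tin_a_mid's own z axis and vertical below 0.2 rad and linear speed of tin_a below 0.03 m/s and contact force between tin_a and the fingers below 0.1 N and contact force between tin_a and unit between 0.3 and 2.9 N) and (z of tin_b_mid in the frame of tray_mid below 0.05 m and x of tin_b_mid in the frame of tray_mid between -0.05 and 0.17 m and y of tin_b_mid in the frame of tray_mid between -0.19 and 0.19 m and angle between tin_b_mid's own z axis and vertical below 0.2 rad and linear speed of tin_b below 0.03 m/s and contact force between tin_b and the fingers below 0.1 N and contact force between tin_b and unit between 0.3 and 2.9 N) and ((y of tin_a_mid in the frame of tray_mid above 0.06 m and y of tin_b_mid in the frame of tray_mid between -0.06 and 0.06 m) or (y of tin_a_mid in the frame of tray_mid above 0.06 m and y of tin_b_mid in the frame of tray_mid below -0.06 m) or (y of tin_a_mid in the frame of tray_mid between -0.06 and 0.06 m and y of tin_b_mid in the frame of tray_mid above 0.06 m) or (y of tin_a_mid in the frame of tray_mid between -0.06 and 0.06 m and y of tin_b_mid in the frame of tray_mid below -0.06 m) or (y of tin_a_mid in the frame of tray_mid below -0.06 m and y of tin_b_mid in the frame of tray_mid above 0.06 m) or (y of tin_a_mid in the frame of tray_mid below -0.06 m and y of tin_b_mid in the frame of tray_mid between -0.06 and 0.06 m))))); the arm keeps its last pose, push and grip.
It fails at once if another thing on the table or the unit is pushed more than 40 mm from its place (distance of any of meal_left, meal_right, sauce_bottle, mug, dip_bowl, herb_jar, spatula from where it was at the start of the episode above 0.04 m).
It fails at once if a tin is tipped over (angle between any of tin_a_mid, tin_b_mid, tin_c_mid's own z axis and vertical above 0.7 rad).
It also fails if it takes over 72 s, if anything falls off the work surface, if the arm or the gripper's body presses on something with over 40 N, if the wrist force passes 120 N, or if a joint passes its speed limit or range.

## Working session

There is one attempt and no reset: what is moved stays moved. The work goes in short steps, Python scripts to look and compute and a tool call to move; the robot and the scene stay as the last step left them, time stands still between calls to the robot, and variables do not carry over. Pictures are saved under pics/ and viewed, about 8 in all and at most 12, crops included, and the job is handed in when it is done.

Besides the shell and the picture viewer there is one more tool, called after ">>>" as a command line: name --pt "numbers of a row" for each row, then --argument value for the rest. drive_tool: Moves the arm, as the interface text tells. Its arguments: {"type":"object","properties":{"targets":{"type":"array"},"gripper":{"type":"number"},"grip_force":{"type":"number"}},"required":["targets"]}

```bash
mkdir -p pics
cat > h.py <<'E'
import numpy as np, cv2
from station import ctrl
from scipy.spatial.transform import Rotation as R
def ray(cam,uv,z):
    p=ctrl.camera_params(cam);K=np.array(p["K"]);T=np.array(p["world_from_camera"])
    d=T[:3,:3]@np.linalg.solve(K,[uv[0],uv[1],1.]);o=T[:3,3]
    return o+d*(z-o[2])/d[2]
def proj(cam,X):
    p=ctrl.camera_params(cam);K=np.array(p["K"]);T=np.linalg.inv(np.array(p["world_from_camera"]))
    c=K@(T[:3,:3]@np.array(X)+T[:3,3]);return c[:2]/c[2]
def snap(cam,name):
    im=ctrl.read_camera(cam);cv2.imwrite(f"pics/{name}.png",cv2.cvtColor(im,cv2.COLOR_RGB2BGR));return im
def st():
    s=ctrl.state()
    for k in("time_s","tcp_pos","eef_rot","contact_force","wrist_torque","finger_gap"):print(k,np.round(s[k],4))
E
python3 - <<'E'
from h import *
a=snap("scene","s0");b=snap("top","t0")
cv2.imwrite("pics/b0.png",cv2.cvtColor(np.vstack([a,b]),cv2.COLOR_RGB2BGR)) 
st();print(ctrl.tip_extent)
for c in("scene","top"):
    print(c,np.round(ctrl.camera_params(c)["world_from_camera"],3))
    for n in("tray_handle","tray","unit_front"):
        try:
            for d in ctrl.trace(c,n)[:2]:
                m=d["pixels"].astype(np.uint8);print(n,d["conf"],d["point"],cv2.minAreaRect(cv2.findNonZero(m)),[np.round(ray(c,d["point"],z),3) for z in(.085,)])
        except Exception as e:print(n,e)
E
python3 -c "
import cv2;i=cv2.imread('pics/b0.png');cv2.imwrite('pics/b0s.png',cv2.resize(i,(480,600),interpolation=cv2.INTER_AREA))"
```

```text
time_s 0.1
tcp_pos [0.1772 0.5465 0.2445]
eef_rot [ 1.562e-01  9.877e-01 -7.000e-04 -3.000e-04]
contact_force [ 0.5491  0.5088 -0.3389]
wrist_torque [-0.0387 -0.0453  0.0456]
finger_gap 0.9998
0.014
scene [[-0.749  0.552 -0.367  1.062]
 [ 0.663  0.612 -0.432  0.589]
 [-0.014 -0.567 -0.824  1.213]
 [ 0.     0.     0.     1.   ]]
tray_handle 0.63 [296.3, 234.0] ((298.8384704589844, 230.15538024902344), (135.14735412597656, 26.59601402282715), 43.09084701538086) [array([0.656, 0.041, 0.085])]
tray 0.59 [296.8, 232.1] ((299.3340148925781, 230.63182067871094), (135.14715576171875, 26.62248420715332), 43.111812591552734) [array([0.651, 0.037, 0.085])]
unit_front 0.92 [262.5, 269.2] ((264.5000305175781, 259.0), (150.61373901367188, 118.08683013916016), 45.0) [array([0.8  , 0.064, 0.085])]
top [[ 1.100e-02 -9.810e-01  1.920e-01  2.800e-01]
 [-1.000e+00 -1.200e-02 -3.000e-03  1.000e-03]
 [ 5.000e-03 -1.920e-01 -9.810e-01  1.442e+00]
 [ 0.000e+00  0.000e+00  0.000e+00  1.000e+00]]
tray_handle 0.57 [308.4, 153.9] ((309.08697509765625, 158.62020874023438), (29.224946975708008, 135.5859832763672), 85.86532592773438) [array([0.661, 0.023, 0.085])]
tray_handle 0.21 [290.6, 116.2] ((289.0, 118.5), (29.0, 30.0), 90.0) [array([0.779, 0.078, 0.085])]
tray 0.73 [305.7, 152.5] ((309.1103820800781, 158.8241424560547), (28.56764793395996, 133.6201934814453), 85.2363510131836) [array([0.666, 0.031, 0.085])]
tray 0.56 [172.0, 164.1] ((170.25001525878906, 163.25001525878906), (30.405588150024414, 18.384775161743164), 45.0) [array([0.625, 0.426, 0.085])]
unit_front 0.67 [308.3, 109.5] ((305.6908874511719, 120.0897445678711), (106.35367584228516, 137.52284240722656), 85.27986145019531) [array([0.801, 0.025, 0.085])]
```

View pics/t0.png

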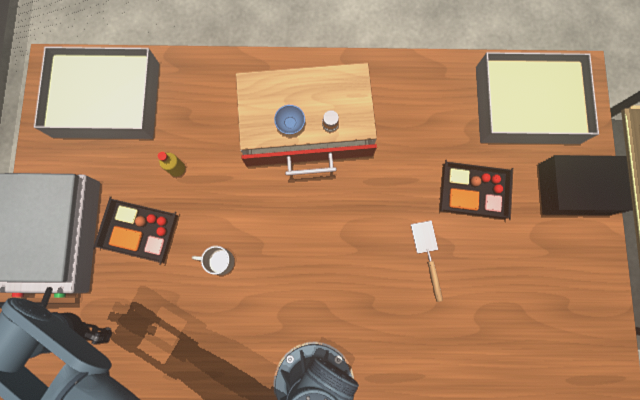

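View pics/s0.png

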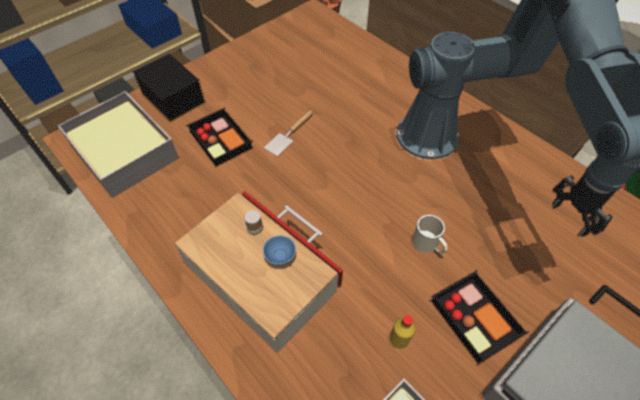

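The top view shows the unit with its red panel from (243,158) to (376,150) and the handle bar from (288,173) to (335,169). It is slightly yawed. The area in front is free: mug at (215,260), spatula at (430,260). Next I refine these positions.

Run:
```python
from h import *
for cam in("top","scene"):
    im=cv2.imread(f"pics/{cam[0]}0.png").astype(int);b,g,r=im[...,0],im[...,1],im[...,2]
    m=((r>110)&(g<60)&(b<60)).astype(np.uint8)
    n,l,s,c=cv2.connectedComponentsWithStats(m);i=1+np.argmax(s[1:,4]);print(cam,s[i])
    ys,xs=np.nonzero(l==i)
    # panel points, back-projected at the top edge height
    P=np.array([ray(cam,(x,y),.104)[:2] for x,y in zip(xs,ys)])
    rc=cv2.minAreaRect(P.astype(np.float32)*1000);print("panel z.104",rc,cv2.boxPoints(rc).round())
im=cv2.imread("pics/t0.png");cv2.imwrite("pics/c0.png",cv2.resize(im[60:190,225:390],None,fx=4.5,fy=4.5,interpolation=cv2.INTER_CUBIC))
```

```text
top [157 227   9   9  28]
panel z.104 ((423.3240966796875, 435.64630126953125), (17.87936019897461, 25.7431583404541), 70.72866821289062) [[408. 431.]
 [433. 423.]
 [438. 440.]
 [414. 448.]]
scene [243 192 100  81 405]
panel z.104 ((666.8743286132812, 25.360458374023438), (15.11502456665039, 395.0658264160156), 5.892705917358398) [[ 639.  221.]
 [ 680. -172.]
 [ 695. -170.]
 [ 654.  223.]]
```

View pics/c0.png

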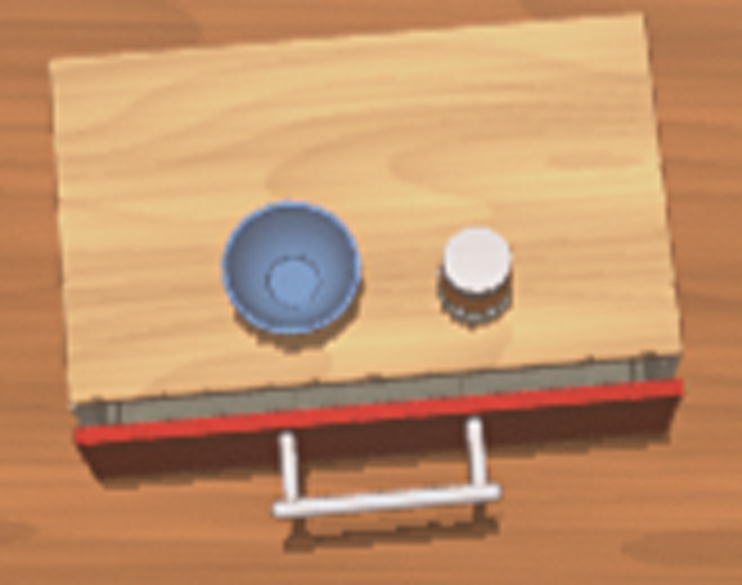

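Run:
```python
from h import *
f=lambda x,y,z:ray("top",(225+x/4.5-.4,60+y/4.5-.4),z)
for n,p in dict(panL=(76,436,.104),panR=(682,388,.104),hL=(276,508,.087),hR=(498,491,.087),uL=(70,405,.12),uR=(680,353,.12),ul=(50,62,.12),ur=(642,14,.12)).items():print(n,f(*p).round(4))
a,b=f(276,508,.087),f(498,491,.087);print(a+b-(a+b)/2,np.linalg.norm(a-b),np.arctan2(-(b-a)[0],(b-a)[1]));
```

```text
panL [0.6458 0.2181 0.104 ]
panR [ 0.6833 -0.177   0.104 ]
hL [0.6033 0.0879 0.087 ]
hR [ 0.6166 -0.0575  0.087 ]
uL [0.662  0.2202 0.12  ]
uR [ 0.702  -0.1739  0.12  ]
ul [0.8988 0.2435 0.12  ]
ur [ 0.9387 -0.1514  0.12  ]
[0.60997041 0.0152077  0.087     ] 0.14598721267930978 -3.0505107288025117
```

```bash
cat >> h.py <<'E'
PSI=0.098
U=np.array([np.cos(PSI),np.sin(PSI),0]);V=np.array([-np.sin(PSI),np.cos(PSI),0]);F=np.array([.682,.023,0])
def go(X,yaw=None,base=None):
    "shift in tool axes and spin to bring the TCP to X with tool y at angle yaw (mod pi)"
    s=ctrl.state();Q=R.from_quat(s["eef_rot"]).as_matrix()
    d=Q.T@(np.array(X)-s["tcp_pos"]);y=np.arctan2(Q[1,1],Q[0,1])
    sp=0 if yaw is None else -((yaw-y+np.pi/2)%np.pi-np.pi/2)
    print("shift",d.round(4),"spin",round(sp,4),"tilt",np.round(Q[:,2],3));return d,sp
E
python3 - <<'E'
from h import *
go([.610,.0155,.20],PSI)
E
```

```text
shift [-0.5755 -0.3719  0.0452] spin 1.159 tilt [-0. -0. -1.]
```

>>> drive_tool --pt "-0.05 -0.032 0.004 0.16" --pt "-0.1 -0.064 0.008 0.32" --pt "-0.15 -0.096 0.012 0.48" --pt "-0.2 -0.128 0.016 0.64" --pt "-0.25 -0.16 0.02 0.8" --gripper 0.045 --grip_force 40

```text
time_s: 1.02
tcp_pos: [0.3669, 0.3161, 0.2255]
eef_rot: [0.531, 0.848, 0.0, 0.0]
contact_force: [-0.4, 0.2, 0.3]
finger_gap: 0.526
```

```bash
python3 -c "
from h import *
st();go([.610,.0155,.20],PSI)"
```

```text
time_s 1.025
tcp_pos [0.3669 0.3161 0.2255]
eef_rot [5.307e-01 8.476e-01 4.000e-04 3.000e-04]
contact_force [-0.3738  0.1857  0.2654]
wrist_torque [0.0521 0.004  0.0092]
finger_gap 0.5264
shift [-0.3766  0.0874  0.0256] spin 0.354 tilt [ 0.001  0.    -1.   ]
```

>>> drive_tool --pt "-0.06 0.014 0.005 0.1" --pt "-0.12 0.028 0.01 0.2" --pt "-0.18 0.042 0.015 0.3" --pt "-0.24 0.056 0.02 0.355" --pt "-0.3 0.07 0.025 0.355"

```text
time_s: 1.65
tcp_pos: [0.5623, 0.0775, 0.2004]
eef_rot: [0.67, 0.742, 0.0, 0.0]
contact_force: [0.9, 0.7, 1.7]
finger_gap: 0.525
```

```bash
python3 -c "
from h import *
go([.610,.0155,.20],PSI)"
```

```text
shift [-0.0665  0.0412  0.0004] spin 0.0031 tilt [ 0.001  0.    -1.   ]
```

>>> drive_tool --pt "-0.045 0.028 0.0 0.003" --pt "-0.0665 0.041 0.0 0.003" --pt "-0.0665 0.041 0.0 0.003" --pt "-0.0665 0.041 0.03 0.003" --pt "-0.0665 0.041 0.05 0.003"

```text
time_s: 2.28
tcp_pos: [0.6075, 0.0184, 0.149]
eef_rot: [0.671, 0.742, -0.0, -0.001]
contact_force: [0.3, -0.3, -0.2]
finger_gap: 0.53
```

```bash
python3 -c "
from h import *
i=snap('top','t1')
cv2.imwrite('pics/c1.png',cv2.cvtColor(cv2.resize(i[60:190,225:390],None,fx=4.5,fy=4.5),cv2.COLOR_RGB2BGR))
go([.610,.0155,.08],PSI)"
```

```text
shift [-0.0037  0.0041  0.066 ] spin 0.002 tilt [-0.006  0.001 -1.   ]
```

View pics/c1.png

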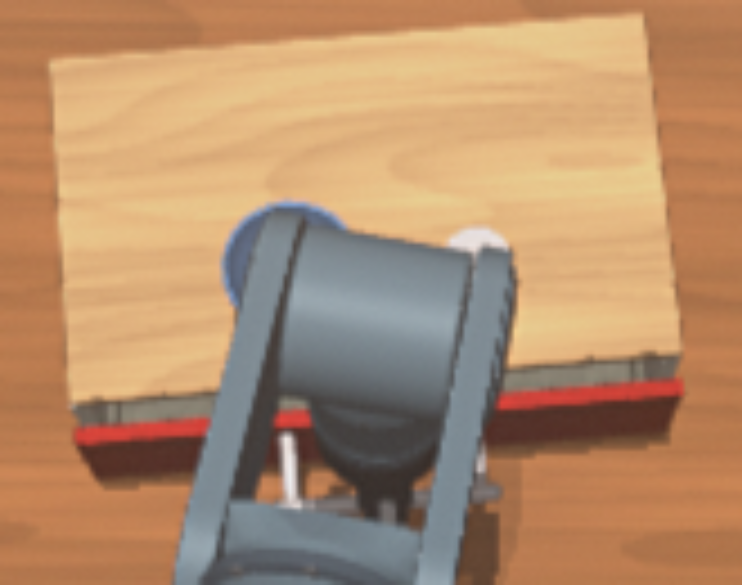

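The gripper stands over the bar, at crop position (385,495), with its fingers along x. I descend and close.

>>> drive_tool --pt "-0.002 0.002 0.02 0" --pt "-0.002 0.002 0.04 0" --pt "-0.002 0.002 0.06 0" --pt "-0.002 0.002 0.066 0" --pt "-0.002 0.002 0.066 0"

```text
time_s: 2.95
tcp_pos: [0.6106, 0.0155, 0.0837]
eef_rot: [0.671, 0.741, -0.0, -0.0]
contact_force: [0.6, -1.3, -0.0]
finger_gap: 0.527
```

>>> drive_tool --pt "0 0 0 0" --pt "0 0 0 0" --pt "0 0 0 0" --pt "0 0 0 0" --gripper 0.0 --grip_force 40

```text
time_s: 3.45
tcp_pos: [0.6114, 0.0154, 0.0852]
eef_rot: [0.671, 0.741, 0.0, 0.001]
contact_force: [-1.8, 1.0, 5.1]
finger_gap: 0.124
```

```bash
python3 -c "
from h import *
st()
s=ctrl.state();print((np.array(s['tcp_pos'])-F)@U,(np.array(s['tcp_pos'])-F)@V)
go(np.array(s['tcp_pos'])-.155*U)"
```

```text
time_s 3.45
tcp_pos [0.6114 0.0154 0.0852]
eef_rot [6.712e-01 7.412e-01 3.000e-04 6.000e-04]
contact_force [-1.8206  0.9906  5.1152]
wrist_torque [ 0.0139  0.2995 -0.0648]
finger_gap 0.1239
-0.07104290456546682 -0.0006778130976554464
shift [ 0.0002 -0.155  -0.0002] spin 0 tilt [ 0.001 -0.    -1.   ]
```

>>> drive_tool --pt "0 -0.005 0 0" --pt "0 -0.015 0 0" --pt "0 -0.027 0 0" --pt "0 -0.039 0 0" --pt "0 -0.051 0 0"

```text
time_s: 4.08
tcp_pos: [0.5603, 0.0104, 0.0852]
eef_rot: [0.671, 0.741, 0.001, 0.001]
contact_force: [3.1, 0.5, 6.2]
finger_gap: 0.123
```

>>> drive_tool --pt "0 -0.012 0 0" --pt "0 -0.024 0 0" --pt "0 -0.036 0 0" --pt "0 -0.048 0 0" --pt "0 -0.06 0 0"

```text
time_s: 4.7
tcp_pos: [0.5006, 0.0045, 0.0852]
eef_rot: [0.671, 0.741, 0.001, 0.001]
contact_force: [1.7, 1.2, 7.9]
finger_gap: 0.123
```

>>> drive_tool --pt "0 -0.01 0 0" --pt "0 -0.02 0 0" --pt "0 -0.03 0 0" --pt "0 -0.036 0 0" --pt "0 -0.04 0 0"

```text
time_s: 5.32
tcp_pos: [0.4608, 0.0007, 0.0852]
eef_rot: [0.671, 0.741, 0.001, 0.001]
contact_force: [1.8, 1.7, 7.4]
finger_gap: 0.123
```

```bash
python3 -c "
from h import *
st()
s=ctrl.state();print((np.array(s['tcp_pos'])-F)@U,(np.array(s['tcp_pos'])-F)@V)
"
```

```text
time_s 5.325
tcp_pos [0.4608 0.0007 0.0852]
eef_rot [0.6713 0.7412 0.0008 0.0008]
contact_force [1.7696 1.6506 7.3549]
wrist_torque [ 0.3283 -0.2974 -0.0137]
finger_gap 0.1226
-0.22230703243759162 -0.0006015082899185828
```

>>> drive_tool --pt "0 -0.003 0 0" --pt "0 -0.006 0 0" --pt "0 -0.008 0 0" --pt "0 -0.008 0 0"

```text
time_s: 5.82
tcp_pos: [0.4571, 0.0002, 0.0853]
eef_rot: [0.672, 0.741, 0.004, 0.004]
contact_force: [21.6, 7.0, -11.9]
finger_gap: 0.124
```

>>> drive_tool --pt "0 0.004 0 0" --pt "0 0.004 0 0" --pt "0 0.004 0 0" --pt "0 0.004 0 0" --gripper 0.04

```text
time_s: 6.32
tcp_pos: [0.456, 0.0002, 0.084]
eef_rot: [0.671, 0.741, -0.0, -0.0]
contact_force: [0.1, -0.1, 0.2]
finger_gap: 0.469
```

>>> drive_tool --pt "0 0 -0.02 0" --pt "0 0 -0.06 0" --pt "0 0 -0.11 0" --pt "0 -0.03 -0.16 0" --pt "0 -0.09 -0.19 0"

```text
time_s: 6.95
tcp_pos: [0.3716, -0.0088, 0.2751]
eef_rot: [0.671, 0.742, 0.001, 0.002]
contact_force: [0.2, -0.7, 0.7]
finger_gap: 0.469
```

Run:
```python
from h import *
st()
a=snap("scene","s2");i=snap("top","t2")
for c in("top","scene"):
    for d in ctrl.trace(c,"tin_a_mid"):
        m=d["pixels"].astype(np.uint8);print(c,round(d["conf"],2),d["point"],cv2.boundingRect(m),ray(c,d["point"],.096).round(3))
j=np.hstack([cv2.resize(i[90:290,200:400],(400,400)),cv2.resize(a[150:350,180:380],(400,400))]);cv2.imwrite("pics/c2.png",cv2.cvtColor(j,cv2.COLOR_RGB2BGR))
```

```text
time_s 6.95
tcp_pos [ 0.3716 -0.0088  0.2751]
eef_rot [6.709e-01 7.416e-01 6.000e-04 1.800e-03]
contact_force [ 0.2176 -0.7401  0.7254]
wrist_torque [-0.0904  0.061  -0.0283]
finger_gap 0.4687
top 0.73 [329.9, 120.3] (322, 111, 17, 21) [ 0.763 -0.04   0.096]
top 0.7 [351.7, 179.4] (340, 163, 20, 24) [ 0.583 -0.105  0.096]
scene 0.75 [282.4, 202.2] (269, 188, 20, 28) [ 0.619 -0.068  0.096]
```

View pics/c2.png

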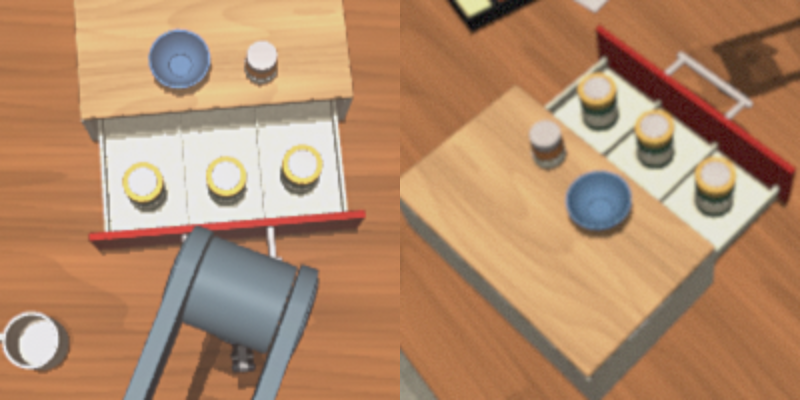

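The tray is open with one tin per bay. The lids in the top crop are at (144,182), (226,177) and (303,165), which is about (272,181), (313,178) and (351,172) in the full picture. I locate them by lid colour.

Run:
```python
from h import *
for cam,(r0,r1,c0,c1),n in(("top",(160,195,250,372),"t2"),("scene",(180,260,260,370),"s2")):
    im=cv2.imread(f"pics/{n}.png");h=cv2.cvtColor(im,cv2.COLOR_BGR2HSV)
    m=((h[...,0]>17)&(h[...,0]<33)&(h[...,1]>110)&(h[...,2]>150)).astype(np.uint8)
    k=np.zeros_like(m);k[r0:r1,c0:c1]=m[r0:r1,c0:c1]
    k=cv2.dilate(k,np.ones((3,3)))
    cs,_=cv2.findContours(k,cv2.RETR_EXTERNAL,cv2.CHAIN_APPROX_NONE)
    for c in cs:
        if cv2.contourArea(c)<80:continue
        P=np.array([ray(cam,p[0],.094)[:2] for p in c],np.float32)
        (x,y),r=cv2.minEnclosingCircle(P);q=np.array([x,y,0])-F
        print(cam,(round(x,4),round(y,4)),"d",round(2*r,4),"bay xy (tray frame)",(round(q@U+.165-.05,4),round(q@V,4)))
```

```text
top (0.5767, 0.13) d 0.066 bay xy (tray frame) (np.float64(0.0206), np.float64(0.1168))
top (0.5865, 0.009) d 0.0662 bay xy (tray frame) (np.float64(0.0186), np.float64(-0.0046))
top (0.6057, -0.1022) d 0.0666 bay xy (tray frame) (np.float64(0.0268), np.float64(-0.1172))
scene (0.578, 0.1311) d 0.0691 bay xy (tray frame) (np.float64(0.022), np.float64(0.1178))
scene (0.5883, 0.0097) d 0.0707 bay xy (tray frame) (np.float64(0.0205), np.float64(-0.004))
scene (0.6074, -0.102) d 0.0701 bay xy (tray frame) (np.float64(0.0285), np.float64(-0.1171))
```

```bash
python3 -c "
from h import *
go([.5775,.1305,.2],PSI+np.pi/2)"
```

```text
shift [0.1183 0.2187 0.0739] spin -1.5706 tilt [ 0.004 -0.001 -1.   ]
```

>>> drive_tool --pt "0.013 0.024 0.0 -0.17" --pt "0.026 0.048 0.0 -0.34" --pt "0.039 0.072 0.0 -0.51" --pt "0.052 0.096 0.0 -0.68" --pt "0.065 0.12 0.0 -0.85" --gripper 0.0854

```text
time_s: 7.78
tcp_pos: [0.4849, 0.0691, 0.2696]
eef_rot: [0.303, 0.953, -0.0, -0.002]
contact_force: [-0.0, -0.2, -0.2]
finger_gap: 1.002
```

```bash
python3 -c "
from h import *
go([.5775,.1305,.2],PSI+np.pi/2)"
```

```text
shift [-0.0404  0.1038  0.0692] spin -0.7139 tilt [-0.004  0.    -1.   ]
```

>>> drive_tool --pt "-0.01 0.026 0.017 -0.18" --pt "-0.02 0.052 0.034 -0.36" --pt "-0.03 0.078 0.051 -0.54" --pt "-0.04 0.104 0.069 -0.71" --pt "-0.04 0.104 0.069 -0.71"

```text
time_s: 8.4
tcp_pos: [0.5765, 0.1304, 0.1981]
eef_rot: [-0.045, 0.999, 0.0, -0.004]
contact_force: [-0.0, -0.5, 0.2]
finger_gap: 1.001
```

```bash
python3 -c "
from h import *
st();go([.5775,.1305,.06],PSI+np.pi/2)"
```

```text
time_s 8.4
tcp_pos [0.5765 0.1304 0.1981]
eef_rot [-4.48e-02  9.99e-01  2.00e-04 -3.90e-03]
contact_force [-0.047  -0.4593  0.1545]
wrist_torque [-0.0319  0.0361  0.0196]
finger_gap 1.0009
shift [-2.000e-03 -1.000e-04  1.381e-01] spin -0.0083 tilt [-0.008  0.    -1.   ]
```

>>> drive_tool --pt "-0.001 0 0.03 -0.008" --pt "-0.001 0 0.07 -0.008" --pt "-0.001 0 0.11 -0.008" --pt "-0.001 0 0.13 -0.008" --pt "-0.001 0 0.14 -0.008"

```text
time_s: 9.02
tcp_pos: [0.5776, 0.1294, 0.0619]
eef_rot: [-0.048, 0.999, 0.0, -0.001]
contact_force: [0.2, -0.2, 0.2]
finger_gap: 1.0
```

>>> drive_tool --pt "0 0 0 0" --pt "0 0 0 0" --pt "0 0 0 0" --pt "0 0 0 0" --pt "0 0 0 0" --gripper 0.0 --grip_force 40

```text
time_s: 9.65
tcp_pos: [0.5792, 0.1296, 0.0646]
eef_rot: [-0.048, 0.999, -0.0, 0.001]
contact_force: [-0.2, 0.4, 6.1]
finger_gap: 0.693
```

```bash
python3 -c "
from h import *
st()"
```

```text
time_s 9.65
tcp_pos [0.5792 0.1296 0.0646]
eef_rot [-0.048   0.9988 -0.      0.0012]
contact_force [-0.1645  0.4035  6.1291]
wrist_torque [ 0.0049  0.0709 -0.0488]
finger_gap 0.6932
```

>>> drive_tool --pt "0 0 -0.01 0" --pt "0 0 -0.025 0" --pt "0 0 -0.04 0" --pt "0 0 -0.05 0" --pt "0 0 -0.05 0"

```text
time_s: 10.28
tcp_pos: [0.579, 0.1296, 0.1146]
eef_rot: [-0.048, 0.999, -0.0, 0.001]
contact_force: [1.2, -0.2, -0.0]
finger_gap: 0.694
```

>>> drive_tool --pt "0 0 0 0" --pt "0 0 0 0" --pt "0 0 0 0" --pt "0 0 0 0"

```text
time_s: 10.78
tcp_pos: [0.578, 0.1295, 0.1129]
eef_rot: [-0.048, 0.999, -0.0, -0.0]
contact_force: [0.2, 0.3, -0.5]
finger_gap: 0.695
```

>>> drive_tool --pt "0 0 0 0"

```text
time_s: 10.9
tcp_pos: [0.5781, 0.1295, 0.1131]
eef_rot: [-0.048, 0.999, -0.0, -0.0]
contact_force: [-0.2, 0.0, -1.5]
finger_gap: 0.692
```

```bash
python3 -c "
from h import *
st();print(np.round(ctrl.state()['effort'],2),np.round(ctrl.state()['joints'],3))"
```

```text
time_s 10.9
tcp_pos [0.5781 0.1295 0.1131]
eef_rot [-4.810e-02  9.988e-01 -0.000e+00 -1.000e-04]
contact_force [-0.2218  0.0375 -1.522 ]
wrist_torque [-0.0171 -0.0059  0.0016]
finger_gap 0.6918
[ -0.   -49.92 -31.19  -0.     0.     0.  ] [ 0.02   0.367  1.662 -0.     1.112 -1.647]
```

```bash
cat >> h.py <<'E'
def weigh(n=8):
    f=[]
    for _ in range(n):
        ctrl.read_camera("top");f.append(ctrl.state()["contact_force"][2])
    print("Fz",np.round(f,2),"mean",np.mean(f).round(2))
E
python3 -c "
from h import *
weigh();st()"
```

```text
Fz [-1.39 -1.29 -1.47 -1.71 -1.43 -0.7  -1.57 -1.01] mean -1.32
time_s 11.3
tcp_pos [0.5782 0.1295 0.1133]
eef_rot [-0.0481  0.9988 -0.      0.    ]
contact_force [-0.4385  0.4484 -1.0126]
wrist_torque [-0.0061 -0.0152  0.0255]
finger_gap 0.6963
```

>>> drive_tool --pt "0 0 0.015 0" --pt "0 0 0.03 0" --pt "0 0 0.04 0" --pt "0 0 0.047 0" --pt "0 0 0.048 0"

```text
time_s: 11.92
tcp_pos: [0.5783, 0.1295, 0.0649]
eef_rot: [-0.048, 0.999, 0.0, -0.0]
contact_force: [-0.2, 0.3, -1.3]
finger_gap: 0.693
```

>>> drive_tool --pt "0 0 0 0" --pt "0 0 0.0 0"

```text
time_s: 12.18
tcp_pos: [0.5783, 0.1295, 0.0655]
eef_rot: [-0.048, 0.999, -0.0, 0.0]
contact_force: [0.5, 0.4, -1.9]
finger_gap: 0.69
```

```bash
python3 -c "
from h import *
weigh(3);st()"
```

```text
Fz [-0.51 -1.92 -1.38] mean -1.27
time_s 12.325
tcp_pos [0.5783 0.1295 0.0654]
eef_rot [-4.810e-02  9.988e-01 -0.000e+00  2.000e-04]
contact_force [ 0.684   0.4594 -1.3758]
wrist_torque [ 0.0434 -0.0108 -0.0335]
finger_gap 0.6946
```

Still hanging, just above the floor. I lower it another 2 mm and release.

>>> drive_tool --pt "0 0 0.001 0" --pt "0 0 0.002 0" --pt "0 0 0.002 0"

```text
time_s: 12.7
tcp_pos: [0.5792, 0.1297, 0.0646]
eef_rot: [-0.048, 0.999, 0.0, 0.001]
contact_force: [-1.0, -0.0, 6.7]
finger_gap: 0.692
```

>>> drive_tool --pt "0 0 0 0" --pt "0 0 0 0" --pt "0 0 0 0" --pt "0 0 0 0" --gripper 0.0854

```text
time_s: 13.2
tcp_pos: [0.5781, 0.1295, 0.0631]
eef_rot: [-0.048, 0.999, 0.0, -0.0]
contact_force: [-0.6, -0.3, -0.4]
finger_gap: 1.0
```

>>> drive_tool --pt "0 0 -0.015 0" --pt "0 0 -0.045 0" --pt "0 0 -0.085 0" --pt "0 0 -0.13 0" --pt "0 0 -0.14 0"

```text
time_s: 13.82
tcp_pos: [0.5805, 0.1297, 0.2084]
eef_rot: [-0.048, 0.999, -0.0, 0.004]
contact_force: [0.6, 0.9, -0.3]
finger_gap: 0.998
```

```bash
python3 -c "
from h import *
st();go([.5875,.0095,.2],PSI+np.pi/2)"
```

```text
time_s 13.825
tcp_pos [0.5805 0.1297 0.2084]
eef_rot [-4.820e-02  9.988e-01 -1.000e-04  4.000e-03]
contact_force [ 0.6103  0.9235 -0.316 ]
wrist_torque [0.0239 0.0433 0.0514]
finger_gap 0.9982
shift [ 0.0046 -0.1203  0.0085] spin -0.0016 tilt [ 0.008  0.    -1.   ]
```

>>> drive_tool --pt "0.001 -0.03 0 0" --pt "0.002 -0.07 0 0" --pt "0.003 -0.11 0 0" --pt "0.003 -0.12 0.0 0" --pt "0.003 -0.12 0.0 0"

```text
time_s: 14.45
tcp_pos: [0.5865, 0.0096, 0.203]
eef_rot: [-0.047, 0.999, 0.0, -0.0]
contact_force: [-0.7, -0.5, 0.5]
finger_gap: 1.003
```

```bash
python3 -c "
from h import *
weigh(2);st();go([.5875,.0095,.06],PSI+np.pi/2)"
```

```text
Fz [0.61 0.14] mean 0.37
time_s 14.55
tcp_pos [0.5865 0.0108 0.2031]
eef_rot [-4.840e-02  9.988e-01  3.000e-04 -2.000e-04]
contact_force [0.1106 0.9517 0.1353]
wrist_torque [-0.0057  0.0116 -0.0026]
finger_gap 0.9999
shift [-0.001  -0.0015  0.1431] spin -0.0012 tilt [-0.     0.001 -1.   ]
```

>>> drive_tool --pt "-0.001 -0.001 0.03 0" --pt "-0.001 -0.001 0.07 0" --pt "-0.001 -0.001 0.11 0" --pt "-0.001 -0.001 0.135 0" --pt "-0.001 -0.001 0.141 0"

```text
time_s: 15.18
tcp_pos: [0.5862, 0.0105, 0.0602]
eef_rot: [-0.049, 0.999, 0.001, -0.002]
contact_force: [0.5, -0.4, 0.8]
finger_gap: 0.998
```

>>> drive_tool --pt "0 0 0 0" --pt "0 0 0 0" --pt "0 0 0 0" --pt "0 0 0 0" --pt "0 0 0 0" --gripper 0.0 --grip_force 40

```text
time_s: 15.8
tcp_pos: [0.5889, 0.0091, 0.0638]
eef_rot: [-0.048, 0.999, 0.0, 0.001]
contact_force: [-0.3, 3.6, 6.1]
finger_gap: 0.692
```

>>> drive_tool --pt "0 0 -0.01 0" --pt "0 0 -0.025 0" --pt "0 0 -0.04 0" --pt "0 0 -0.05 0" --pt "0 0 -0.05 0"

```text
time_s: 16.42
tcp_pos: [0.5886, 0.0087, 0.1136]
eef_rot: [-0.048, 0.999, -0.0, 0.001]
contact_force: [0.0, 0.5, -4.3]
finger_gap: 0.691
```

>>> drive_tool --pt "0 0 0 0" --pt "0 0 0 0" --pt "0 0 0 0" --pt "0 0 0 0"

```text
time_s: 16.92
tcp_pos: [0.5876, 0.0089, 0.1119]
eef_rot: [-0.048, 0.999, 0.0, -0.0]
contact_force: [0.9, -0.1, -4.6]
finger_gap: 0.697
```

```bash
python3 -c "
from h import *
weigh();st()"
```

```text
Fz [-4.44 -4.16 -3.83 -4.36 -3.69 -3.99 -3.58 -4.25] mean -4.04
time_s 17.325
tcp_pos [0.5878 0.0089 0.1123]
eef_rot [-0.0481  0.9988 -0.      0.    ]
contact_force [ 0.0056 -0.4453 -4.2466]
wrist_torque [-0.021  -0.0278  0.0256]
finger_gap 0.6961
```

The middle tin weighs about 4.0 N (0.41 kg), so it is the full one. I set it back and weigh the right one.

>>> drive_tool --pt "0 0 0.015 0" --pt "0 0 0.03 0" --pt "0 0 0.042 0" --pt "0 0 0.048 0" --pt "0 0 0.05 0"

```text
time_s: 17.95
tcp_pos: [0.5893, 0.0093, 0.0637]
eef_rot: [-0.048, 0.999, 0.0, 0.001]
contact_force: [-1.9, 4.0, 13.6]
finger_gap: 0.696
```

>>> drive_tool --pt "0 0 0 0" --pt "0 0 0 0"

```text
time_s: 18.2
tcp_pos: [0.5894, 0.0094, 0.0637]
eef_rot: [-0.048, 0.999, 0.0, 0.002]
contact_force: [0.9, 4.0, 5.8]
finger_gap: 0.693
```

>>> drive_tool --pt "0 0 0 0" --pt "0 0 0 0" --pt "0 0 0 0" --pt "0 0 0 0" --gripper 0.0854

```text
time_s: 18.7
tcp_pos: [0.5877, 0.0088, 0.0621]
eef_rot: [-0.048, 0.999, -0.0, -0.0]
contact_force: [0.7, 0.5, -0.3]
finger_gap: 1.002
```

>>> drive_tool --pt "0 0 -0.015 0" --pt "0 0 -0.045 0" --pt "0 0 -0.085 0" --pt "0 0 -0.13 0" --pt "0 0 -0.14 0"

```text
time_s: 19.32
tcp_pos: [0.5901, 0.0086, 0.2074]
eef_rot: [-0.048, 0.999, -0.001, 0.004]
contact_force: [-0.1, -0.5, -0.1]
finger_gap: 1.001
```

```bash
python3 -c "
from h import *
weigh(3);st();go([.6065,-.1022,.2],PSI+np.pi/2)"
```

```text
Fz [ 0.71  0.28 -0.69] mean 0.1
time_s 19.475
tcp_pos [0.5878 0.0089 0.2026]
eef_rot [-4.810e-02  9.988e-01 -1.000e-04  4.000e-04]
contact_force [ 0.3727  0.1236 -0.691 ]
wrist_torque [0.0309 0.0071 0.0314]
finger_gap 1.0032
shift [-0.0079 -0.1124  0.0027] spin -0.0018 tilt [ 0.001 -0.    -1.   ]
```

>>> drive_tool --pt "-0.002 -0.03 0 0" --pt "-0.005 -0.07 0 0" --pt "-0.008 -0.1 0 0" --pt "-0.008 -0.1125 0.0 0" --pt "-0.008 -0.1125 0.0 0"

```text
time_s: 20.1
tcp_pos: [0.6058, -0.1024, 0.2009]
eef_rot: [-0.047, 0.999, 0.001, -0.001]
contact_force: [0.0, 0.5, 0.2]
finger_gap: 1.001
```

Run:
```python
from h import *
i=snap("scene","s3");cv2.imwrite("pics/c3.png",cv2.cvtColor(cv2.resize(i[150:350,180:430],None,fx=3,fy=3),cv2.COLOR_RGB2BGR))
st();go([.6065,-.1022,.06],PSI+np.pi/2)
```

```text
time_s 20.15
tcp_pos [ 0.6059 -0.1016  0.2012]
eef_rot [-4.800e-02  9.988e-01  6.000e-04 -9.000e-04]
contact_force [-0.0643  0.0218  0.7931]
wrist_torque [0.0415 0.0209 0.01  ]
finger_gap 1.0001
shift [-0.0008 -0.0008  0.1412] spin -0.0021 tilt [-0.002  0.001 -1.   ]
```

View pics/c3.png

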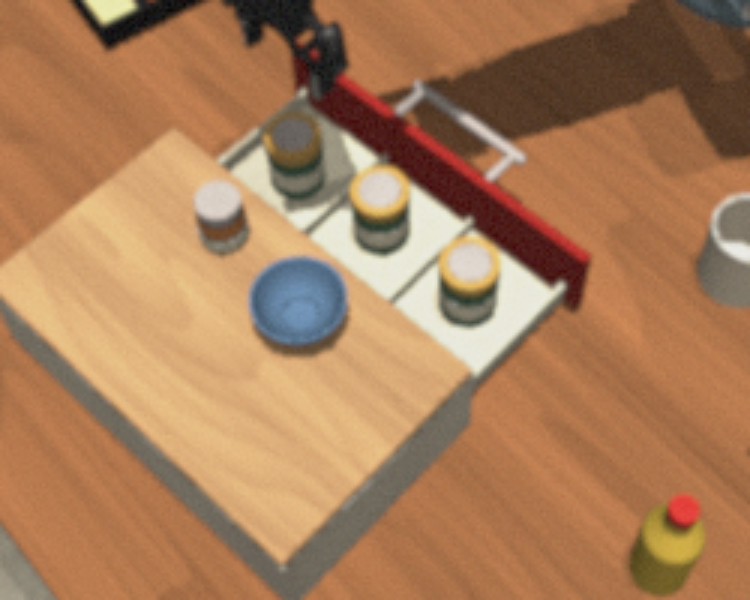

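All three tins stand in their bays, with lids in the crop at (293,135), (380,190) and (470,262). The tray is open and the bystanders are in place. Now the right tin.

>>> drive_tool --pt "0 0 0.03 0" --pt "0 0 0.07 0" --pt "0 0 0.11 0" --pt "0 0 0.134 0" --pt "0 0 0.14 0"

```text
time_s: 20.78
tcp_pos: [0.6049, -0.1003, 0.0602]
eef_rot: [-0.049, 0.999, 0.001, -0.002]
contact_force: [-0.3, -0.0, -0.1]
finger_gap: 0.997
```

>>> drive_tool --pt "0 0 0 0" --pt "0 0 0 0" --pt "0 0 0 0" --pt "0 0 0 0" --pt "0 0 0 0" --gripper 0.0 --grip_force 40

```text
time_s: 21.4
tcp_pos: [0.6076, -0.1025, 0.0638]
eef_rot: [-0.048, 0.999, -0.0, 0.001]
contact_force: [-0.7, 1.2, 6.6]
finger_gap: 0.695
```

>>> drive_tool --pt "0 0 -0.01 0" --pt "0 0 -0.025 0" --pt "0 0 -0.04 0" --pt "0 0 -0.05 0" --pt "0 0 -0.05 0"

```text
time_s: 22.02
tcp_pos: [0.6074, -0.1026, 0.1137]
eef_rot: [-0.048, 0.999, -0.001, 0.001]
contact_force: [-0.5, 0.5, -2.2]
finger_gap: 0.694
```

>>> drive_tool --pt "0 0 0 0" --pt "0 0 0 0" --pt "0 0 0 0" --pt "0 0 0 0"

```text
time_s: 22.52
tcp_pos: [0.6064, -0.1022, 0.1119]
eef_rot: [-0.048, 0.999, 0.0, -0.0]
contact_force: [0.2, -0.3, -1.5]
finger_gap: 0.694
```

```bash
python3 -c "
from h import *
weigh();st()"
```

```text
Fz [-1.53 -1.95 -2.45 -1.8  -1.16 -1.2  -0.3  -0.91] mean -1.41
time_s 22.925
tcp_pos [ 0.6066 -0.1023  0.1123]
eef_rot [-0.0481  0.9988 -0.      0.    ]
contact_force [-1.0079  1.1419 -0.9069]
wrist_torque [-0.021   0.0196  0.0411]
finger_gap 0.6931
```

Right tin: 1.4 N. I set it back and go for the middle one.

>>> drive_tool --pt "0 0 0.015 0" --pt "0 0 0.03 0" --pt "0 0 0.042 0" --pt "0 0 0.048 0" --pt "0 0 0.05 0"

```text
time_s: 23.55
tcp_pos: [0.6078, -0.1017, 0.0637]
eef_rot: [-0.048, 0.999, 0.0, 0.001]
contact_force: [-2.8, 6.0, 17.1]
finger_gap: 0.692
```

>>> drive_tool --pt "0 0 0 0" --pt "0 0 0 0"

```text
time_s: 23.8
tcp_pos: [0.6079, -0.1017, 0.0637]
eef_rot: [-0.048, 0.999, 0.0, 0.001]
contact_force: [-0.4, 4.1, 7.2]
finger_gap: 0.695
```

>>> drive_tool --pt "0 0 0 0" --pt "0 0 0 0" --pt "0 0 0 0" --pt "0 0 0 0" --gripper 0.0854

```text
time_s: 24.3
tcp_pos: [0.6065, -0.1024, 0.062]
eef_rot: [-0.048, 0.999, 0.0, -0.0]
contact_force: [-0.4, 0.4, -0.5]
finger_gap: 1.003
```

>>> drive_tool --pt "0 0 -0.015 0" --pt "0 0 -0.045 0" --pt "0 0 -0.085 0" --pt "0 0 -0.13 0" --pt "0 0 -0.14 0"

```text
time_s: 24.92
tcp_pos: [0.6088, -0.103, 0.2076]
eef_rot: [-0.048, 0.999, -0.002, 0.004]
contact_force: [-0.2, -0.4, 0.6]
finger_gap: 0.996
```

```bash
python3 -c "
from h import *
weigh(3);st();go([.5878,.009,.2],PSI+np.pi/2)"
```

```text
Fz [ 1.24 -0.19 -0.59] mean 0.15
time_s 25.075
tcp_pos [ 0.6066 -0.1023  0.2027]
eef_rot [-4.810e-02  9.988e-01 -1.000e-04  3.000e-04]
contact_force [-0.0428 -0.5858 -0.5915]
wrist_torque [-0.0253  0.0265 -0.0424]
finger_gap 1.0015
shift [0.008  0.1126 0.0026] spin -0.0018 tilt [ 0.001 -0.    -1.   ]
```

>>> drive_tool --pt "0.002 0.03 0 0" --pt "0.005 0.07 0 0" --pt "0.008 0.1 0 0" --pt "0.008 0.1125 0.0 0" --pt "0.008 0.1125 0.0 0"

```text
time_s: 25.7
tcp_pos: [0.5874, 0.0093, 0.2012]
eef_rot: [-0.049, 0.999, 0.0, -0.001]
contact_force: [-0.4, 0.4, -0.7]
finger_gap: 1.001
```

>>> drive_tool --pt "0 0 0 0" --pt "0 0 0.04 0" --pt "0 0 0.09 0" --pt "0 0 0.13 0" --pt "0 0 0.14 0"

```text
time_s: 26.32
tcp_pos: [0.5857, 0.0082, 0.0592]
eef_rot: [-0.047, 0.999, 0.001, -0.003]
contact_force: [-0.6, 0.2, -0.6]
finger_gap: 0.997
```

>>> drive_tool --pt "0 0 0 0" --pt "0 0 0 0" --pt "0 0 0 0" --pt "0 0 0 0" --pt "0 0 0 0" --gripper 0.0 --grip_force 40

```text
time_s: 26.95
tcp_pos: [0.5892, 0.0085, 0.0641]
eef_rot: [-0.048, 0.999, -0.001, 0.002]
contact_force: [0.3, -0.9, 5.9]
finger_gap: 0.701
```

>>> drive_tool --pt "0 0 -0.01 0" --pt "0 0 -0.03 0" --pt "0 0 -0.055 0" --pt "0 0 -0.08 0" --pt "0 0 -0.1 0"

```text
time_s: 27.58
tcp_pos: [0.5879, 0.0091, 0.1644]
eef_rot: [-0.048, 0.999, -0.0, 0.001]
contact_force: [0.0, -0.4, -3.7]
finger_gap: 0.694
```

>>> drive_tool --pt "0 0 -0.015 0" --pt "0 0 -0.015 0" --pt "0 0 -0.015 0" --pt "0 0 -0.015 0" --pt "0 0 -0.015 0"

```text
time_s: 28.2
tcp_pos: [0.5874, 0.009, 0.1764]
eef_rot: [-0.048, 0.999, 0.0, -0.001]
contact_force: [0.4, 0.0, -3.6]
finger_gap: 0.691
```

Run:
```python
from h import *
weigh(6);st()
i=snap("scene","s4");t=snap("top","t4")
j=np.hstack([cv2.resize(t[90:290,200:400],(400,400)),cv2.resize(i[150:350,180:380],(400,400))]);cv2.imwrite("pics/c4.png",cv2.cvtColor(j,cv2.COLOR_RGB2BGR))
```

```text
Fz [-4.69 -4.13 -3.77 -4.04 -3.51 -3.69] mean -3.97
time_s 28.5
tcp_pos [0.5878 0.0089 0.1772]
eef_rot [-0.0481  0.9988 -0.     -0.    ]
contact_force [-0.0088  0.0676 -3.6865]
wrist_torque [-0.0395  0.0235  0.0164]
finger_gap 0.6925
```

View pics/c4.png

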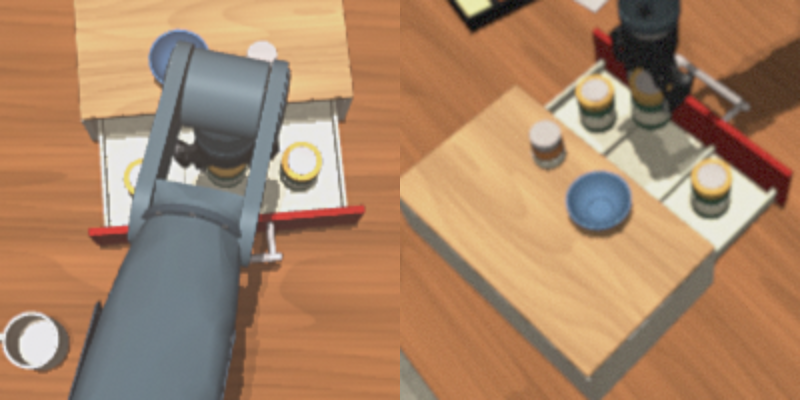

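The middle tin is held upright, about 113 mm up. The left and right tins stand in their bays, with lids in the right-hand crop at (710,178) and (597,92). The tray is still open, so I hand in.

```bash
python3 -c "
from h import *
print(ctrl.close_job())"
```

```text
the job is handed in; nothing more can be done
None
```

I pulled the tray out by its handle to the stop, lifted and put back each tin from left to right, and handed the job in holding the middle tin, the full one. The hand-in gives no verdict.

- **Tray:** at the stop the pull force jumped to about 22 N, and the handle's travel agrees with 165 mm out. The last pictures still show the tray open.
- **Weights:** left about 1.3 N, middle about 4.0 N (0.41 kg), right about 1.4 N. Lifting the middle tin again for the final hold also gave about 4.0 N.
- **Final hold:** the middle tin is upright and steady, its underside about 113 mm above the tray floor, gripped at 40 N, at 28.5 s of the 72 s allowed.
- **Everything else:** the other two tins stand released in their bays. The bystanders visible in the last crops look unmoved; I did not view the whole table again at the end.

No check failed or disagreed.

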